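# Push the fuse box home in the corner stop and swing the keeper bar shut

## Task

The grey fuse box has to be located for drilling: push it along the table with the fingertips until it sits flush against both the long fence and the short fence of the aluminium corner stop, then push the pivoting steel keeper bar round until it is fully shut across the front of the box. Do not pick the box up or tip it, leave the bobbin, weight and eraser where they stand, and take the hand away at the end.

Things in the scene. Friction and masses are not known exactly. Their poses are not given: they have to be found in the camera images.
- fuse_box: Grey box, lid fixed shut, 0.17-0.35 kg. Origin: centre of underside. Own frame, mm: x -24 (front) to 26 (back), y -37 to 37, z 0 to 25; a lid lip (y -12 to 12, z 18 to 25) juts to x -28. Home: at x -26, y -37 from corner, axes parallel to it: back on the long fence, +y side on the short one. Starts within 0.36 rad of parallel, nearer the robot than the long fence, right of the short one.
- corner (a point): Inner corner of the aluminium stop at table level; fixed, but its place and yaw vary. x points toward the long fence, y along it toward the short fence, z up. Fences are 20 mm high, 14 mm thick. Inner faces: long fence x = 0, y from -206 to +14 mm; short fence y = 0, x from -50 to 0 mm. The box slides on the bare table at x < 0, y < 0.
- keeper (a joint): Steel keeper bar on an upright pivot. 0: open, pointing along -x of corner. 1.571: shut on its end stop, pointing along -y, across the box's front. Starts at 0 to 0.25; shuts counter-clockwise seen from above. Friction about 0.03 N m, stays where left. With the box home the shut bar clears its lip by 3 mm; otherwise it may meet the box.
- keeper_pivot (a point): Pivot axis of the keeper bar, 12.5 mm above the table (mid-height of the bar), at x -63, y +8 mm from corner. The bar is 12 mm wide, spans 7 to 18 mm above the table and reaches 76 mm from the pivot. The pivot boss is 18 mm across, its screw head 22 mm above the table.
- keeper_tip (a point): Free end of the keeper bar, 76 mm from the pivot, at mid-height of the bar.
- bobbin: Bystander: copper-wound bobbin with black flanges, 31 mm across, 24 mm high, standing to the left of the keeper bar. Origin: centre of underside.
- weight: Bystander: slotted brass weight, a disc 33 mm across and 10 mm high, lying to the left of the keeper bar. Origin: centre of underside.
- eraser: Bystander: eraser with a sleeve, 20 x 42 x 12 mm (long along its own y), to the right of the fuse box. Origin: centre of underside.
There are look-alikes about, which are no part of the job. Leave any pink or red look-alike of the fuse_box alone.

How it is judged:
On the way, in this order (a step that is already met when the one before it is completed fails the run):
1. the fuse box sits flush against both fences while the keeper bar is still open (x of fuse_box in the frame of corner between -0.03 and -0.02 m and y of fuse_box in the frame of corner between -0.041 and -0.031 m and angle between the x axis of fuse_box and the x axis of corner, either way round below 0.06 rad and value of joint keeper below 0.7 rad), for 0.2 s.
2. the keeper bar is shut across the front of the box (value of joint keeper above 1.47 rad), for 0.2 s.
At the end, for the whole second after the job is handed in: The fuse box stands flat and at rest on the table, within 4 mm of both fences and within 0.06 rad of parallel to them, and the keeper bar is shut (joint above 1.47 of 1.571 rad) (x of fuse_box in the frame of corner between -0.03 and -0.02 m and y of fuse_box in the frame of corner between -0.041 and -0.031 m and angle between the x axis of fuse_box and the x axis of corner, either way round below 0.06 rad and value of joint keeper above 1.47 rad and height (world z) of fuse_box below 0.004 m and angle between fuse_box's own z axis and vertical below 0.06 rad and linear speed of fuse_box below 0.01 m/s); the robot touches nothing.
It fails at once if the fuse box is lifted off the table (more than 8 mm) (height (world z) of fuse_box above 0.008 m).
It fails at once if the fuse box is tipped by more than 0.2 rad (angle between fuse_box's own z axis and vertical above 0.2 rad).
It fails at once if the bobbin is moved by more than 15 mm (distance of bobbin from where it was at the start of the episode above 0.015 m).
It fails at once if the slotted weight is moved by more than 15 mm (distance of weight from where it was at the start of the episode above 0.015 m).
It fails at once if the eraser is moved by more than 15 mm (distance of eraser from where it was at the start of the episode above 0.015 m).
It also fails if it takes over 61 s, if anything falls off the work surface, if the arm or the gripper's body presses on something with over 40 N, if the wrist force passes 120 N, or if a joint passes its speed limit or range.

## Robot

A 6-joint arm with a two-finger parallel gripper is mounted at the origin on a cart in front of the work surface, level with it; the furniture and walls round the work are solid. World frame = base frame: x ahead of the robot, y to its left, z up, the work surface at z = 0. Lengths are in m, angles in rad, forces in N, time in s.
With the tool pointing down it reaches from about 0.225 to 0.725 m from the base axis. Payload 3.1 kg.
Tool frame: the origin (TCP) lies at the very end of the fingers, on their centre line; the grasp point (between the pads) lies 19 mm behind it (robot.tcp_to_grasp is the distance from the TCP to the grasp point, in m); z points along the fingers, y is the direction in which the jaws open and shut (so a half turn about z gives the same grasp; the last joint's range is limited). The gripper opens to 85 mm and grips with 20 to 120 N. Pads are 22 mm wide; open, the fingers measure 114 mm over their backs; the gripper's body (76 mm by 85 mm) begins 54 mm behind the grasp point. The pads swing forward as they close: fully open they stand 13 mm farther back than shut.
Start: joints at [-1.393, 0.048, 0.099, 1.622, 0, 1.443], TCP at [0.158, -0.501, 0.231] pointing down, gripper open.
Joint ranges: [-2.91, 2.91], [-0.99, 1.94], [-1.21, 1.42], [-2.12, 2.29], [-1.49, 1.47], [-3.14, 3.14]. Speed limits (rad/s): [2.79, 2.79, 3.14, 3.14, 3.14, 3.14].

## Interface

Orientations are given as a unit quaternion [x, y, z, w].
In Python, from station import robot gives the robot as it stands. The module is installed in compiled form; this text tells all that it offers.
- The arm moves only by the tool step_arm, never from a script. Its arguments are lists of equal length, an entry for each row: "dp": the shift along the tool's x, y, z in mm, a list of three; "twist": the turn about the tool's z in degrees; "grip": the opening in per cent of the stroke, from 0 (shut) to 100 (fully open). A call has 1 to 20 rows; each row is the pose to reach, as a shift and turn from the pose measured when the call began, along the tool's axes at that moment; what a row does not reach only later rows make up. A row lasts 1/12 s, in which the tool goes at most 41.7 mm and 7.16 degrees, less where a joint would pass 70% of its speed; a pose out of reach is approached as far as the arm can. A call with a gripper value outside its range is refused whole. The fingers move at their own pace and stop on an object; "squeeze" is the grip in N (left out, the last holds). Time passes only in rows, so rows that repeat a pose let the fingers close. It gives the time, the measured TCP pose, the force and the opening at its end, in the units of the state.
- robot.observe(): the state, without advancing time (a new reading comes with each control period).
- robot.get_image(name): name is "side" or "top" or "wrist"; returns a dict with "img" (420x560x3 uint8, red, green, blue), "fx", "fy", "cx", "cy" (pixels), "R" (3x3) and "t" (3): a world point X has camera coordinates R X + t. Camera axes: x right, y down, z forward; pixel columns grow to the right and rows downward; lengths in m; the calibration is good to about 2 mm. A picture is of the moment at which its call begins. There is no depth.
- robot.sign_off(): hands the job in, once; it reports no verdict.
Trained networks look in a picture, given as the dict that the camera call returned (one of the last four; its "shot" number tells which), for a name from the list of things; names that differ only in an ending like _2 or _b are one class to them, and where a whole thing is asked for, a point or a joint stands for the part that bears it (a point fixed in the world has none). Each returns a list of dicts, best first, with "p" (0 to 1); they miss things now and then, are a little off and sometimes report something else, mostly with a low value. They report only what shows in the picture. A call takes as long as a camera call. They do not tell look-alikes from the thing itself.
- robot.find_in(picture, thing): "rect" ([left, top, right, bottom] in pixels, round what is visible of it).
- robot.cut_out(picture, thing): "mask" (420x560 bool, what is visible of it) and "rect" ([left, top, right, bottom] in pixels, round what is visible of it).
- robot.spot_point(picture, thing): "location" ([column, row] in pixels: a listed point, or the origin of a listed thing).
The state is a dict: "time": time; "joints": joint angles; "joint_velocities": joint speeds; "joint_torque": joint torques, N m; "tool_pos": TCP position; "eef_rot": TCP orientation; "force": force on the tool from outside, world axes, zero at the start; "moment": the same for the moment, N m; "width": finger opening in m.
Only numpy, scipy, OpenCV 4.12 (cv2) and the standard library are available. Lean on these libraries where they do the work, as an engineer would, in place of code of your own. Each camera call takes 0.05 s, during which the arm holds its last target.

## Working session

There is one attempt and no reset: what is moved stays moved. The work goes in short steps, Python scripts to look and compute and a tool call to move; the robot and the scene stay as the last step left them, time stands still between calls to the robot, and variables do not carry over. Pictures are saved under pics/ and viewed, and the job is handed in when it is done.

Besides the shell and the picture viewer there is one more tool, called by a JSON object that holds its "name" and its "arguments", one argument or row to a line. step_arm: Moves the arm, as the interface text tells. Its arguments: {"type":"object","properties":{"dp":{"type":"array"},"twist":{"type":"array"},"grip":{"type":"array"},"squeeze":{"type":"number"}},"required":["dp","twist","grip"]}

```bash
mkdir -p pics; cat > h.py <<'E'
import numpy as np, cv2
from station import robot
def save(p,n): cv2.imwrite('pics/'+n+'.png',cv2.cvtColor(p['img'],cv2.COLOR_RGB2BGR))
def ray(p,uv,z):
    R=np.array(p['R']);t=np.array(p['t'])
    d=R.T@np.array([(uv[0]-p['cx'])/p['fx'],(uv[1]-p['cy'])/p['fy'],1.]);c=-R.T@t
    return c+d*(z-c[2])/d[2]
def proj(p,X):
    c=np.array(p['R'])@np.array(X)+np.array(p['t'])
    return np.array([p['fx']*c[0]/c[2]+p['cx'],p['fy']*c[1]/c[2]+p['cy']])
E
python3 - <<'E'
from h import *
s=robot.observe();print(s)
for n in ['top','side']:
    p=robot.get_image(n);save(p,n+'0')
    print(n,-np.array(p['R']).T@np.array(p['t']),p['fx'])
    for o,z in [('corner',0),('keeper_pivot',.0125),('keeper_tip',.0125),('fuse_box',0),('bobbin',0),('weight',0),('eraser',0)]:
        for d in robot.spot_point(p,o)[:3]: print(o,np.round(d['location'],1),round(d['p'],2),np.round(ray(p,d['location'],z),4))
E
```

```text
{'time': 0.0, 'joints': array([-1.39280318e+00,  4.87352250e-02,  9.75649667e-02,  1.62201492e+00,
        1.67562411e-05,  1.44302470e+00]), 'joint_velocities': array([ 1.16968870e-03, -6.67355779e-05, -1.98912650e-03,  1.29294691e-04,
       -8.32401603e-06,  1.17838279e-03]), 'joint_torque': array([-9.50926506e-05, -3.38786530e+01,  3.20012355e+01,  2.02868879e-02,
       -2.20834677e-04, -2.73381904e-07]), 'tool_pos': array([ 0.15793203, -0.50002367,  0.23010878]), 'eef_rot': array([ 9.88335529e-01,  1.52287410e-01, -2.16143167e-05, -1.19425980e-03]), 'force': array([-0.17469403,  0.88404457,  0.33457672]), 'moment': array([0.03718144, 0.04248175, 0.00712807]), 'width': 0.08554915835261308}
top [0.45609734 0.04820993 0.93530552] 397.20846812173716
corner [219.6 140.9] 0.62 [0.6356 0.1507 0.    ]
keeper_pivot [207.5 166.8] 0.61 [0.5724 0.177  0.0125]
keeper_tip [205.7 197.1] 0.63 [0.5019 0.1807 0.0125]
fuse_box [329.2 206.8] 0.89 [ 0.4799 -0.1085  0.    ]
fuse_box [220.3 247.6] 0.68 [0.3844 0.1476 0.    ]
fuse_box [273.4 198.1] 0.57 [0.5003 0.0235 0.    ]
bobbin [160.7 149.7] 0.52 [0.614  0.2886 0.    ]
weight [152. 185.] 0.75 [0.5307 0.3078 0.    ]
eraser [343.6 169.5] 0.54 [ 0.5686 -0.1435  0.    ]
side [0.27618754 0.85511595 0.56135148] 457.43399116379067
corner [195.5 247.6] 0.56 [0.6473 0.1517 0.    ]
keeper_pivot [221.9 253.6] 0.68 [0.58   0.1706 0.0125]
keeper_tip [255.7 261. ] 0.89 [0.5076 0.1736 0.0125]
fuse_box [304.3 201.1] 0.94 [ 0.4748 -0.1076  0.    ]
fuse_box [318.4 265.7] 0.73 [0.3891 0.1358 0.    ]
fuse_box [276.3 229.4] 0.61 [0.5055 0.035  0.    ]
bobbin [219.5 306.5] 0.68 [0.5323 0.3016 0.    ]
bobbin [178.7 294.9] 0.52 [0.6143 0.295  0.    ]
weight [219.6 305.3] 0.7 [0.5333 0.2987 0.    ]
eraser [269.9 189.4] 0.42 [ 0.5734 -0.1398  0.    ]
```

```bash
python3 - <<'E'
import cv2
a=cv2.imread('pics/top0.png');cv2.imwrite('pics/top0c.png',cv2.resize(a[110:280,130:380],None,fx=3.1,fy=3.1,interpolation=cv2.INTER_CUBIC))
a=cv2.imread('pics/side0.png');cv2.imwrite('pics/side0c.png',cv2.resize(a[160:330,140:390],None,fx=3.1,fy=3.1,interpolation=cv2.INTER_CUBIC))
E
```

```text
(no output)
```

View pics/top0c.png

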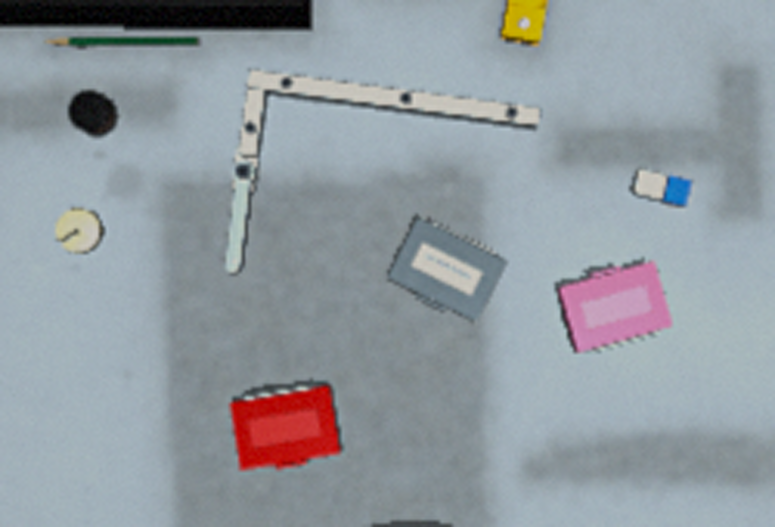

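View pics/side0c.png

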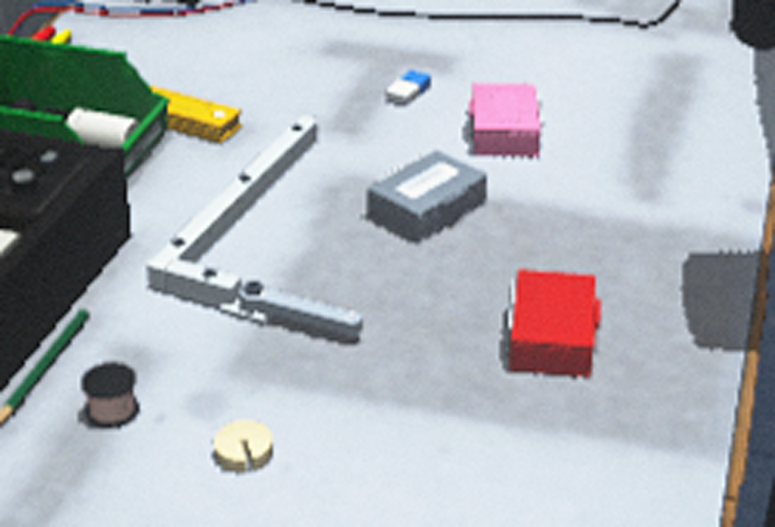

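View pics/top0.png

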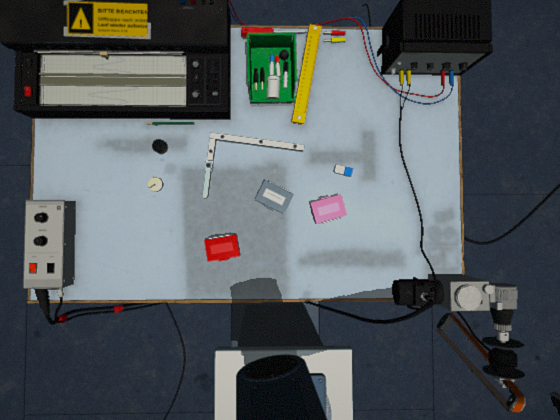

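The fuse_box candidates in the top view are grey at (273,198), red at (220,247) and pink at (329,207). The grey one is meant: it is grey, right of the short fence, nearer the robot than the long fence, and its lip faces the robot (crop confirms). Next I'll fit the poses from the masks.

```bash
cat >> h.py <<'E'
from scipy.optimize import minimize, least_squares
def M(x,y,a):
    c,s=np.cos(a),np.sin(a); return np.array([[c,-s,x],[s,c,y],[0,0,1.]])
BOX=[([-.024,.026,-.037,.037],(0,.025)),([-.028,-.024,-.012,.012],(.018,.025))]
def render(p,prisms,T,S=4):
    im=np.zeros((420*S//2,560*S//2),np.uint8); k=S/2
    for (x0,x1,y0,y1),(z0,z1) in prisms:
        pts=[]
        for x in(x0,x1):
            for y in(y0,y1):
                w=T@[x,y,1]
                for z in(z0,z1): pts.append(proj(p,[w[0],w[1],z]))
        h=cv2.convexHull(np.array(pts,np.float32))
        cv2.fillPoly(im,[np.round(((h+.5)*k-.5)*16).astype(np.int32)],255,shift=4)
    return cv2.GaussianBlur(cv2.resize(im,(560,420),interpolation=cv2.INTER_AREA).astype(np.float32)/255,(0,0),1.)
def fit(views,prisms,x0):
    def cost(v):
        T=M(v[0]/100,v[1]/100,v[2]/10); c=0
        for p,m in views: c+=((render(p,prisms,T)-cv2.GaussianBlur(m.astype(np.float32),(0,0),1.))**2).sum()
        return c
    v0=np.array([x0[0]*100,x0[1]*100,x0[2]*10])
    r=minimize(cost,v0,method='Nelder-Mead',options=dict(initial_simplex=v0+np.vstack([np.zeros(3),np.diag([.6,.6,.8])]),xatol=.005,fatol=.05,maxiter=300))
    return r.x[0]/100,r.x[1]/100,r.x[2]/10,r.fun
FENCE=[([0,.014,-.206,.014],(0,.02)),([-.05,.0,0,.014],(0,.02))]
def mask(p,o,near):
    c=[d for d in robot.cut_out(p,o) if np.hypot(*(np.array(d['rect']).reshape(2,2).mean(0)-near))<20]
    return (c[0]['mask'],c[0]['p']) if c else (None,0)
E
python3 - <<'E'
from h import *
P={n:robot.get_image(n) for n in['top','side']}
V=[]
for n in P:
    m,q=mask(P[n],'fuse_box',proj(P[n],[.503,.029,.012])); print(n,q,None if m is None else m.sum())
    if m is not None:
        V.append((P[n],m)); r=fit([(P[n],m)],BOX,(.503,.029,-.44)); print(n,np.round(r,4))
r=fit(V,BOX,(.503,.029,-.44)); print('both',np.round(r,4))
for n in P:
    for o in ['corner','keeper']:
        for d in robot.cut_out(P[n],o)[:2]: print(n,o,d['p'],d['rect'],d['mask'].sum())
    g=P[n]['img'].astype(int)
    print(g[138:142,225:228] if n=='top' else '')
E
```

```text
top 0.78 699
top [ 0.5027  0.0225 -0.4296  9.2924]
side 0.86 731
side [ 0.5066  0.0275 -0.3921 12.5961]
both [ 5.04600e-01  2.41000e-02 -3.99800e-01  4.93839e+01]
top corner 0.92 [203.4, 134.2, 304.6, 198.7] 1023
top keeper 0.49 [205.9, 161.7, 209.7, 197.0] 203
[[[203 201 192]
  [199 198 188]
  [197 195 186]]

 [[186 185 177]
  [187 185 179]
  [190 189 182]]

 [[ 81  86  87]
  [ 99 107 109]
  [122 133 136]]

 [[ 84  95 101]
  [ 77  85  91]
  [ 78  85  91]]]
side corner 0.79 [185.6, 195.9, 257.8, 268.0] 1283
side corner 0.62 [208.5, 298.1, 229.2, 309.6] 232
side keeper 0.71 [217.5, 252.6, 254.9, 268.5] 339
```

```bash
cat >> h.py <<'E'
def renderK(p,v):
    T=M(v[0]/100,v[1]/100,v[2]/10)
    a=render(p,FENCE,T); k=v[3]/10
    a2=render(p,[([0,.076,-.006,.006],(.007,.018)),([-.009,.009,-.009,.009],(0,.02)) ],T@M(-.063,.008,np.pi+k))
    return np.maximum(a,a2)
def fitK(views,x0):
    def cost(v):
        return sum(((renderK(p,v)-cv2.GaussianBlur(m.astype(np.float32),(0,0),1.))**2).sum() for p,m in views)
    v0=np.array([x0[0]*100,x0[1]*100,x0[2]*10,x0[3]*10])
    r=minimize(cost,v0,method='Nelder-Mead',options=dict(initial_simplex=v0+np.vstack([np.zeros(4),np.diag([.6,.6,.5,1])]),xatol=.005,fatol=.05,maxiter=500))
    return r.x[0]/100,r.x[1]/100,r.x[2]/10,r.x[3]/10,r.fun
E
python3 - <<'E'
from h import *
P={n:robot.get_image(n) for n in['top','side']}
V=[]
for n in P:
    m=robot.cut_out(P[n],'corner')[0]['mask']|robot.cut_out(P[n],'keeper')[0]['mask']
    V.append((P[n],m)); print(n,np.round(fitK(V[-1:],(.638,.15,-.11,.05)),4))
r=fitK(V,(.638,.15,-.11,.05)); print(np.round(r,4))
for n,(p,m) in zip(P,V):
    i=p['img'].copy(); v=np.array(r[:4])*[100,100,10,10]
    e=(renderK(p,v)>.5).astype(np.uint8); b=(render(p,BOX,M(.5046,.0241,-.41))>.5).astype(np.uint8)
    i=cv2.resize(i,None,fx=4,fy=4,interpolation=cv2.INTER_NEAREST)
    for q in(e,b):
        c,_=cv2.findContours(cv2.resize(q*255,None,fx=4,fy=4)//128,0,1); cv2.drawContours(i,c,-1,(255,0,0),1)
    i=i[480:960,760:1320] if n=='top' else i[720:1160,700:1400]
    cv2.imwrite(f'pics/ov_{n}.png',i[:,:,::-1])
E
```

```text
top [ 0.6366  0.1592 -0.1234  0.0201 18.9826]
side [ 6.39000e-01  1.62200e-01 -1.21000e-01 -1.82000e-02  2.33184e+01]
[ 6.38900e-01  1.60100e-01 -1.27100e-01  5.60000e-03  9.64782e+01]
```

View pics/ov_top.png

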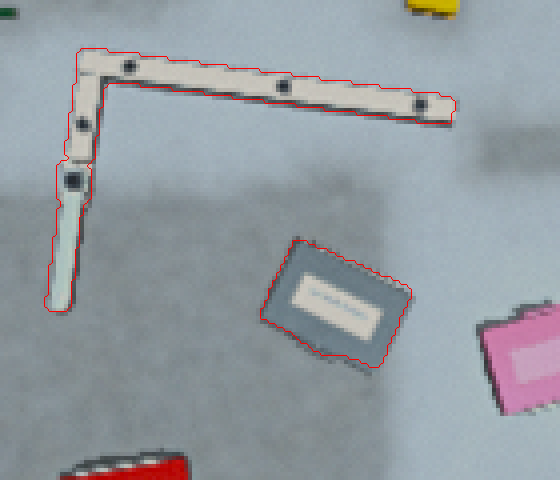

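View pics/ov_side.png

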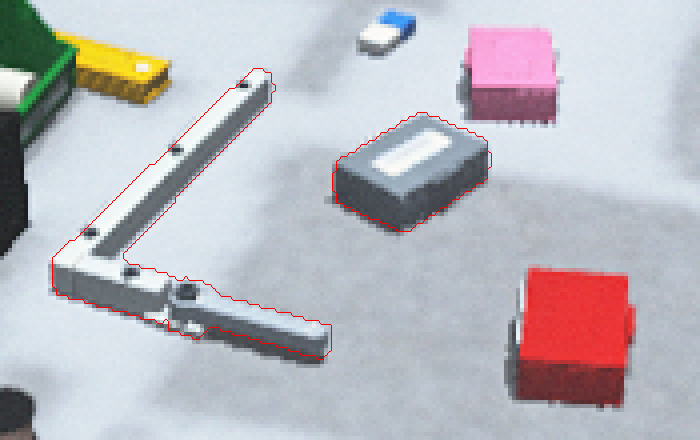

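```bash
cat >> h.py <<'E'
from scipy.spatial.transform import Rotation as Rn
def go(x,y,z,yaw):
    s=robot.observe(); R=Rn.from_quat(s['eef_rot']).as_matrix()
    d=R.T@(np.array([x,y,z])-s['tool_pos'])*1000
    cur=np.arctan2(R[1,0],R[0,0]); tw=-np.degrees((yaw-cur+np.pi)%(2*np.pi)-np.pi)
    print('dp',np.round(d,1),'twist',round(tw,1),'now',np.round(s['tool_pos'],4),round(cur,3),'t',s['time'],'w',s['width'],'j',np.round(s['joints'],2))
C=M(.6378,.1607,-.124)
def cw(x,y): # corner mm -> world
    return (C@[x/1000,y/1000,1])[:2]
E
python3 -c "
from h import *
B=M(.5046,.0245,-.415); w=B@[-.064,0,1]; print(w, np.linalg.inv(C)@B)
go(w[0],w[1],.1,np.pi-.415)"
```

```text
[0.44603256 0.05030416 1.        ] [[ 0.95795744  0.28691033 -0.11533172]
 [-0.28691033  0.95795744 -0.15162874]
 [ 0.          0.          1.        ]]
dp [ 440.5 -438.7  131.3] twist -138.7 now [ 0.158  -0.5006  0.2313] 0.306 t 1.5 w 0.08513277573632061 j [-1.39  0.05  0.1   1.62  0.    1.44]
```

{"name": "step_arm", "arguments": {
  "dp": [
    [440,-439,131],
    [440,-439,131],
    [440,-439,131],
    [440,-439,131],
    [440,-439,131],
    [440,-439,131],
    [440,-439,131],
    [440,-439,131],
    [440,-439,131],
    [440,-439,131],
    [440,-439,131],
    [440,-439,131],
    [440,-439,131],
    [440,-439,131],
    [440,-439,131],
    [440,-439,131],
    [440,-439,131],
    [440,-439,131],
    [440,-439,131],
    [440,-439,131]
  ],
  "twist": [-7,-14,-21,-28,-35,-42,-49,-56,-63,-70,-77,-84,-91,-98,-105,-112,-119,-126,-133,-138.7],
  "grip": [40,40,40,40,40,40,40,40,40,40,40,40,40,40,40,40,40,40,40,40]
}}

```text
time: 3.17
tool_pos: [0.4455, 0.0508, 0.1003]
eef_rot: [0.203, 0.979, -0.0, -0.0]
force: [-0.9, -0.0, -0.5]
width: 0.0339
```

```bash
python3 -c "
from h import *
go(.446,.0503,.006,np.pi-.415)
p=robot.get_image('wrist');save(p,'w1')"
```

```text
dp [-0.7 -0.3 94.3] twist 0.4 now [0.4455 0.0508 0.1003] 2.733 t 3.1667 w 0.03389500589615067 j [-0.04 -0.14 -0.34  1.37 -0.    0.37]
```

View pics/w1.png

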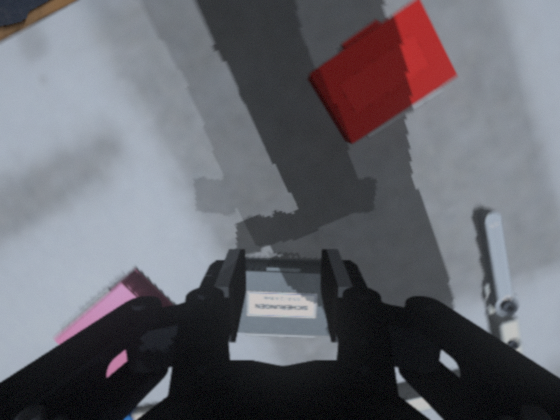

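The wrist view shows the grey box centred between the fingers (columns 240–330) and ahead of them, with the table clear under the tips. Lowering now.

{"name": "step_arm", "arguments": {
  "dp": [
    [0,0,40],
    [0,0,70],
    [0,0,94],
    [0,0,94],
    [0,0,94]
  ],
  "twist": [0,0,0,0,0],
  "grip": [40,40,40,40,40]
}}

```text
time: 3.63
tool_pos: [0.4437, 0.0507, 0.0051]
eef_rot: [0.202, 0.979, -0.0, -0.002]
force: [0.3, 0.1, 0.9]
width: 0.0343
```

```bash
python3 -c "
from h import *
go(.446,.0503,.006,np.pi-.415)
p=robot.get_image('side');save(p,'s1'); cv2.imwrite('pics/s1c.png',cv2.resize(p['img'][140:300,160:400,::-1],None,fx=3.2,fy=3.2,interpolation=2))"
```

```text
dp [-2.3  0.6 -0.9] twist 0.4 now [0.4437 0.0507 0.0051] 2.734 t 3.6333 w 0.0343325295977238 j [-0.04 -0.07 -0.48  1.17 -0.    0.37]
```

View pics/s1c.png

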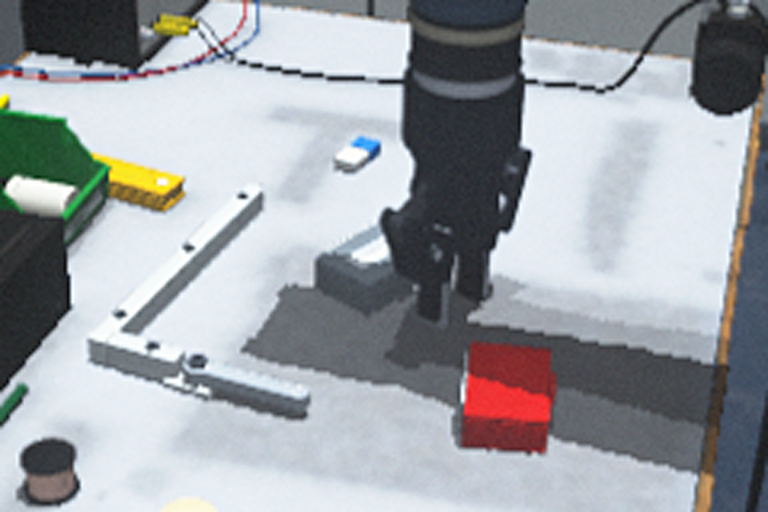

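```bash
cat >> h.py <<'E'
def rows(wps): # list of (cx,cy,yaw_rel_to_corner, n) corner mm ; interpolate from now
    s=robot.observe(); R=Rn.from_quat(s['eef_rot']).as_matrix(); cur=np.arctan2(R[1,0],R[0,0])
    c=np.linalg.inv(C)@[*s['tool_pos'][:2],1]; a=(cur+.124)
    prev=np.array([c[0]*1000,c[1]*1000,a]); print('corner-frame now',np.round(prev,3),'z',s['tool_pos'][2],'t',s['time'])
    dps=[];tw=[]
    for *w,z,n in wps:
        w=np.array(w,float)
        for k in range(1,n+1):
            q=prev+(w-prev)*k/n; d=R.T@(np.array([*cw(q[0],q[1]),z/1000])-s['tool_pos'])*1000
            dps.append([round(float(v),1) for v in d]); tw.append(round(-np.degrees(q[2]-a),1))
        prev=w
    print(len(dps),dps,tw,sep='\n')
E
python3 -c "
from h import *
rows([(-151,-140,np.pi-.291,6,5),(-105,-150,np.pi,6,12),(-105,-150,np.pi,6,2)])"
```

```text
corner-frame now [-177.084 -132.989    2.858] z 0.0069334257685671405 t 3.6833
19
[[-5.4, 0.1, 0.9], [-10.8, 0.2, 0.9], [-16.2, 0.3, 0.9], [-21.6, 0.5, 0.9], [-27.0, 0.6, 0.9], [-30.9, 0.8, 0.9], [-34.8, 1.1, 0.9], [-38.7, 1.4, 0.9], [-42.7, 1.7, 0.9], [-46.6, 1.9, 0.9], [-50.5, 2.2, 0.9], [-54.4, 2.5, 0.9], [-58.3, 2.7, 0.9], [-62.2, 3.0, 0.9], [-66.1, 3.3, 0.9], [-70.1, 3.6, 0.9], [-74.0, 3.8, 0.9], [-74.0, 3.8, 0.9], [-74.0, 3.8, 0.9]]
[np.float64(0.1), np.float64(0.2), np.float64(0.3), np.float64(0.3), np.float64(0.4), np.float64(-1.0), np.float64(-2.3), np.float64(-3.7), np.float64(-5.1), np.float64(-6.5), np.float64(-7.9), np.float64(-9.3), np.float64(-10.7), np.float64(-12.1), np.float64(-13.5), np.float64(-14.9), np.float64(-16.2), np.float64(-16.2), np.float64(-16.2)]
```

{"name": "step_arm", "arguments": {
  "dp": [
    [-5,0,1],
    [-11,0,1],
    [-16,0,1],
    [-22,0,1],
    [-27,1,1],
    [-31,1,1],
    [-35,1,1],
    [-39,1,1],
    [-43,2,1],
    [-47,2,1],
    [-50,2,1],
    [-54,2,1],
    [-58,3,1],
    [-62,3,1],
    [-66,3,1],
    [-70,4,1],
    [-74,4,1],
    [-74,4,1]
  ],
  "twist": [0,0,0,0,0,-1,-2.3,-3.7,-5,-6.5,-8,-9.3,-10.7,-12,-13.5,-15,-16.2,-16.2],
  "grip": [40,40,40,40,40,40,40,40,40,40,40,40,40,40,40,40,40,40]
}}

```text
time: 5.18
tool_pos: [0.5161, 0.0247, 0.0059]
eef_rot: [0.062, 0.998, -0.0, 0.0]
force: [-0.7, 0.5, -0.0]
width: 0.0342
```

```bash
python3 -c "
from h import *
rows([(-61,-150,np.pi,6,11)])
i=[]
for n in ['side','top','wrist']:
    p=robot.get_image(n);a=p['img'][...,::-1]; i.append(a[140:300,160:400] if n=='side' else a[110:220,190:355] if n=='top' else a[200:])
cv2.imwrite('pics/s2.png',np.vstack([np.hstack([cv2.resize(i[0],(400,266)),cv2.resize(i[1],(400,266))]),cv2.resize(i[2],(800,314))]))"
```

```text
corner-frame now [-103.927 -150.011    3.142] z 0.005895374747232059 t 5.1833
11
[[-3.9, 0.0, -0.1], [-7.8, 0.0, -0.1], [-11.7, 0.0, -0.1], [-15.6, 0.0, -0.1], [-19.5, 0.0, -0.1], [-23.4, 0.0, -0.1], [-27.3, 0.0, -0.1], [-31.2, 0.0, -0.1], [-35.1, 0.0, -0.1], [-39.0, 0.0, -0.1], [-42.9, 0.0, -0.1]]
[np.float64(-0.0), np.float64(-0.0), np.float64(-0.0), np.float64(-0.0), np.float64(-0.0), np.float64(-0.0), np.float64(-0.0), np.float64(-0.0), np.float64(-0.0), np.float64(-0.0), np.float64(-0.0)]
```

View pics/s2.png

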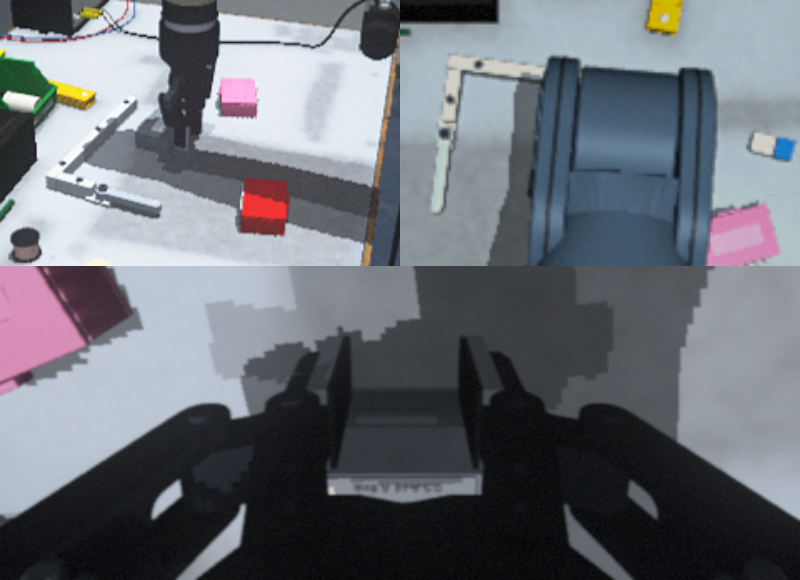

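The box is square in front of the fingers, with the lip centred between them. Now I'll push toward the long fence and watch the force.

{"name": "step_arm", "arguments": {
  "dp": [
    [-4,0,0],
    [-8,0,0],
    [-12,0,0],
    [-16,0,0],
    [-20,0,0],
    [-24,0,0],
    [-28,0,0],
    [-31,0,0],
    [-34,0,0],
    [-36,0,0],
    [-38,0,0],
    [-38,0,0]
  ],
  "twist": [0,0,0,0,0,0,0,0,0,0,0,0],
  "grip": [40,40,40,40,40,40,40,40,40,40,40,40]
}}

```text
time: 6.33
tool_pos: [0.5537, 0.0201, 0.006]
eef_rot: [0.062, 0.998, 0.0, 0.001]
force: [-0.8, -0.5, 0.1]
width: 0.0345
```

```bash
python3 -c "
from h import *
rows([(-61,-150,np.pi,6,1)]); print(robot.observe()['force'])
i=[]
for n in ['side','wrist']:
    p=robot.get_image(n);a=p['img'][...,::-1]; i.append(a[160:270,180:345] if n=='side' else a[200:,100:460])
cv2.imwrite('pics/s3.png',np.hstack([cv2.resize(x,(400,266)) for x in i]))"
```

```text
corner-frame now [ -66.106 -149.886    3.141] z 0.006038643080480084 t 6.3333
1
[[-5.1, -0.1, 0.0]]
[np.float64(-0.1)]
[-0.79945608 -0.49705642  0.13714668]
```

View pics/s3.png

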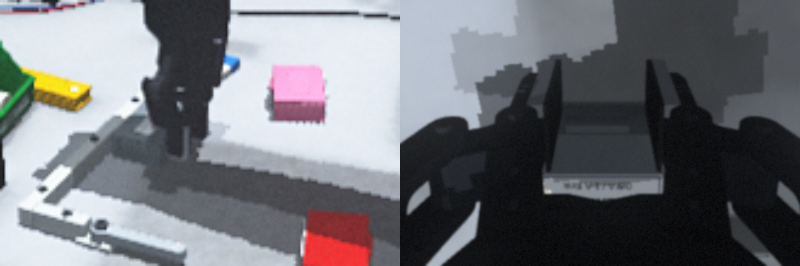

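Not at the fence yet, as the force is still only friction. Continuing in small steps.

{"name": "step_arm", "arguments": {
  "dp": [
    [-2,0,0],
    [-3,0,0],
    [-4,0,0],
    [-5,0,0],
    [-6,0,0],
    [-6,0,0]
  ],
  "twist": [0,0,0,0,0,0],
  "grip": [40,40,40,40,40,40]
}}

```text
time: 6.93
tool_pos: [0.5592, 0.0195, 0.0062]
eef_rot: [0.062, 0.998, 0.0, 0.0]
force: [-1.7, -0.1, 0.9]
width: 0.034
```

{"name": "step_arm", "arguments": {
  "dp": [
    [-1,0,0],
    [-2,0,0],
    [-3,0,0],
    [-4,0,0],
    [-4,0,0]
  ],
  "twist": [0,0,0,0,0],
  "grip": [40,40,40,40,40]
}}

```text
time: 7.35
tool_pos: [0.5593, 0.0195, 0.0059]
eef_rot: [0.062, 0.998, 0.0, -0.004]
force: [-10.9, 1.2, 8.1]
width: 0.0339
```

The box has met the long fence: x stalled at tool corner-x ≈ -60 with 11 N. Backing off to look.

{"name": "step_arm", "arguments": {
  "dp": [
    [10,0,0],
    [25,0,0],
    [30,0,-25],
    [30,0,-60],
    [30,0,-90],
    [10,-40,-90],
    [-20,-80,-90],
    [-36,-100,-90],
    [-36,-100,-90],
    [-36,-100,-90]
  ],
  "twist": [0,0,0,0,0,0,0,0,0,0],
  "grip": [40,40,40,30,20,0,0,0,0,0]
}}

```text
time: 8.18
tool_pos: [0.5846, -0.0864, 0.0954]
eef_rot: [0.064, 0.998, 0.0, -0.003]
force: [0.5, 0.3, 0.2]
width: 0.0004
```

```bash
cat >> h.py <<'E'
def boxfit(names=('top','side'),guess=(-26,-150,0)):
    w=cw(guess[0],guess[1]);P={};V=[]
    for n in names:
        p=robot.get_image(n); m,q=mask(p,'fuse_box',proj(p,[*w,.012])); P[n]=p
        if m is None: print(n,'none'); continue
        r=fit([(p,m)],BOX,(*w,-.124+guess[2])); c=np.linalg.inv(C)@[r[0],r[1],1]
        print(n,round(q,2),m.sum(),'corner mm',np.round(c[:2]*1000,1),'rel yaw',round(r[2]+.124,3),'cost',round(r[3],1))
    return P
E
python3 -c "
from h import *
P=boxfit()
rows([(-26,-224,np.pi,90,1)])
i=[P['side']['img'][160:270,180:345,::-1],P['top']['img'][110:220,190:355,::-1]]
cv2.imwrite('pics/s4.png',np.hstack([cv2.resize(x,(400,266)) for x in i]))"
```

```text
top 0.82 816 corner mm [ -26.9 -152. ] rel yaw -0.016 cost 11.5
side 0.73 654 corner mm [ -24.3 -149.2] rel yaw 0.006 cost 8.2
corner-frame now [ -24.226 -248.897    3.142] z 0.09561844240766687 t 8.3833
1
[[1.7, 24.9, 5.6]]
[np.float64(0.0)]
```

View pics/s4.png

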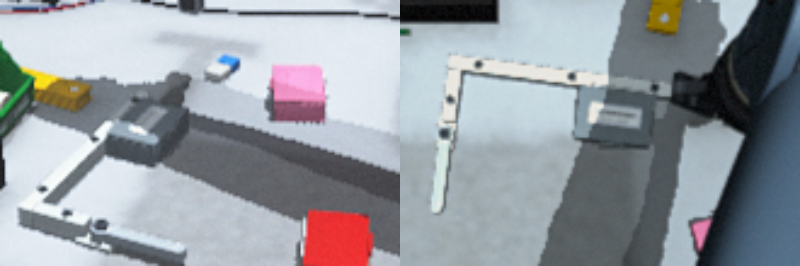

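The box is flush and square on the long fence at y≈-151. Lowering the closed fingers on its right side, then pushing toward the short fence (needs about 114 mm).

{"name": "step_arm", "arguments": {
  "dp": [
    [2,12,30],
    [2,24,60],
    [2,24,87],
    [2,24,87],
    [2,28,87],
    [2,32,87],
    [2,36,87],
    [2,41,87],
    [2,46,87],
    [2,51,87],
    [2,56,87],
    [2,61,87],
    [2,66,87],
    [2,71,87],
    [2,76,87],
    [2,81,87],
    [2,86,87],
    [2,91,87],
    [2,96,87],
    [2,96,87]
  ],
  "twist": [0,0,0,0,0,0,0,0,0,0,0,0,0,0,0,0,0,0,0,0],
  "grip": [0,0,0,0,0,0,0,0,0,0,0,0,0,0,0,0,0,0,0,0]
}}

```text
time: 10.05
tool_pos: [0.5921, 0.0137, 0.0085]
eef_rot: [0.061, 0.998, 0.001, -0.004]
force: [-0.3, -0.5, 0.1]
width: 0.0001
```

```bash
python3 -c "
from h import *
P=boxfit(guess=(-26,-101,0))
rows([(-26,-90,np.pi,8,1)]); print(robot.observe()['force'])
i=[P['side']['img'][160:270,180:345,::-1],P['top']['img'][110:220,190:355,::-1]]
cv2.imwrite('pics/s5.png',np.hstack([cv2.resize(x,(400,266)) for x in i]))"
```

```text
top 0.52 275 corner mm [-28.9 -90.6] rel yaw 0.035 cost 415.9
side 0.65 741 corner mm [-25.6 -96.6] rel yaw -0.003 cost 8.6
corner-frame now [ -27.247 -152.636    3.142] z 0.00834327784812558 t 10.25
1
[[-1.3, 62.6, 0.4]]
[np.float64(0.0)]
[-0.84792182  0.14339523 -0.7839679 ]
```

View pics/s5.png

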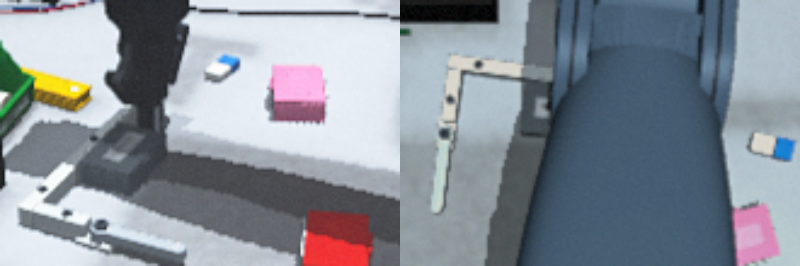

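{"name": "step_arm", "arguments": {
  "dp": [
    [-1,5,0],
    [-1,10,0],
    [-1,15,0],
    [-1,20,0],
    [-1,25,0],
    [-1,30,0],
    [-1,35,0],
    [-1,40,0],
    [-1,44,0],
    [-1,48,0],
    [-1,51,0],
    [-1,54,0],
    [-1,56,0],
    [-1,57,0],
    [-1,57,0]
  ],
  "twist": [0,0,0,0,0,0,0,0,0,0,0,0,0,0,0],
  "grip": [0,0,0,0,0,0,0,0,0,0,0,0,0,0,0]
}}

```text
time: 11.5
tool_pos: [0.6, 0.0694, 0.0084]
eef_rot: [0.062, 0.998, 0.001, -0.004]
force: [0.1, -0.2, 0.0]
width: -0.0002
```

{"name": "step_arm", "arguments": {
  "dp": [
    [0,1,0],
    [0,2,0],
    [0,3,0],
    [0,4,0],
    [0,4,0]
  ],
  "twist": [0,0,0,0,0],
  "grip": [0,0,0,0,0]
}}

```text
time: 11.92
tool_pos: [0.6006, 0.0735, 0.0085]
eef_rot: [0.062, 0.998, 0.001, -0.004]
force: [0.5, 0.1, -0.5]
width: 0.0
```

{"name": "step_arm", "arguments": {
  "dp": [
    [0,1,0],
    [0,2,0],
    [0,3,0],
    [0,4,0],
    [0,4,0]
  ],
  "twist": [0,0,0,0,0],
  "grip": [0,0,0,0,0]
}}

```text
time: 12.33
tool_pos: [0.6006, 0.0756, 0.0085]
eef_rot: [0.062, 0.998, -0.001, -0.004]
force: [-1.4, -5.6, 1.0]
width: 0.0
```

```bash
python3 -c "
from h import *
P=boxfit(guess=(-26,-40,0))
rows([(-26,-90,np.pi,8,1)]); print(robot.observe()['force'])
i=[P['side']['img'][180:290,170:335,::-1],P['top']['img'][110:220,190:355,::-1]]
cv2.imwrite('pics/s6.png',np.hstack([cv2.resize(x,(400,266)) for x in i]))"
```

```text
top none
side 0.6 684 corner mm [-23.1 -42.7] rel yaw 0.018 cost 130.0
corner-frame now [-26.341 -89.129   3.141] z 0.008533457331884146 t 12.5333
1
[[-0.3, -0.9, 0.5]]
[np.float64(-0.0)]
[-1.59356017 -5.41141506  0.81930447]
```

View pics/s6.png

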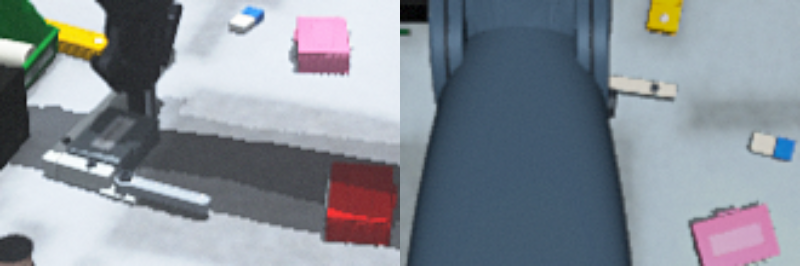

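The short fence stopped it (5.6 N, tool y stalled at -89; -90 was predicted). Backing off, rising and moving over to the left of the keeper bar.

{"name": "step_arm", "arguments": {
  "dp": [
    [0,-10,0],
    [0,-25,0],
    [0,-25,-35],
    [0,-25,-70],
    [10,-20,-95],
    [40,0,-95],
    [70,30,-95],
    [90,60,-95],
    [92,95,-95],
    [92,130,-95],
    [92,150,-95],
    [92,150,-95],
    [92,150,-95]
  ],
  "twist": [0,0,0,0,0,0,0,0,0,0,0,0,0],
  "grip": [0,0,0,0,0,0,0,0,0,0,0,0,0]
}}

```text
time: 13.62
tool_pos: [0.5288, 0.2363, 0.1039]
eef_rot: [0.061, 0.998, -0.001, -0.004]
force: [0.2, -0.7, -0.4]
width: 0.0001
```

```bash
python3 -c "
from h import *
P=boxfit(guess=(-26,-38,0))
rows([(-118,55,np.pi,8,1)]); 
i=[P['side']['img'][180:320,150:360,::-1],P['top']['img'][110:250,160:370,::-1]]
cv2.imwrite('pics/s7.png',np.hstack([cv2.resize(x,(400,266),interpolation=2) for x in i]))"
```

```text
top 0.83 771 corner mm [-27.1 -39.4] rel yaw 0.004 cost 6.3
side 0.87 570 corner mm [-16.6 -51. ] rel yaw 0.38 cost 222.9
corner-frame now [-117.121   59.76     3.139] z 0.10388625543132533 t 13.8167
1
[[0.0, -4.5, 95.9]]
[np.float64(-0.1)]
```

View pics/s7.png

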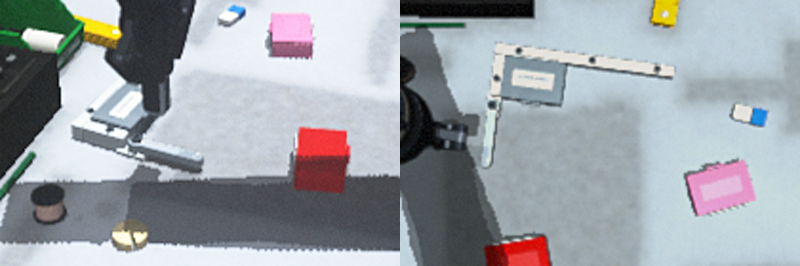

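```bash
python3 -c "
from h import *
p=robot.get_image('top')
m=robot.cut_out(p,'corner')[0]['mask']|robot.cut_out(p,'keeper')[0]['mask']
print(np.round(fitK([(p,m)],(.638,.15,-.11,.05)),4))
cv2.imwrite('pics/s8.png',cv2.resize(p['img'][125:205,195:270,::-1],None,fx=7.5,fy=7.5,interpolation=2))"
```

```text
[ 6.39500e-01  1.58100e-01 -1.41600e-01  4.47000e-02  5.09551e+01]
```

View pics/s8.png

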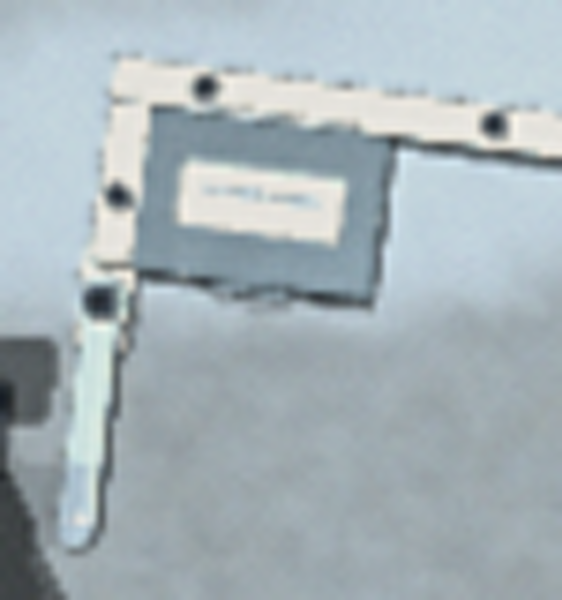

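The box is flush on both fences in the enlarged top view, and the keeper is still open (about 0.05 rad). Planning the keeper sweep.

```bash
cat >> h.py <<'E'
def kp(th,r=52,off=21):
    t=np.radians(th); u=np.array([-np.cos(t),-np.sin(t)]); n=np.array([np.sin(t),-np.cos(t)])
    q=np.array([-63,8])+r*u-off*n; return q[0],q[1],np.pi+t
E
python3 -c "
from h import *
rows([(*kp(0,off=48),9,4),(*kp(2,off=22),9,4)]+[(*kp(t),9,1) for t in range(4,48,4)])"
```

```text
corner-frame now [-117.154   60.168    3.14 ] z 0.10396812944959845 t 13.9667
19
[[-1.4, -0.8, 95.0], [-1.9, -1.8, 95.0], [-2.5, -2.9, 95.0], [-3.0, -3.9, 95.0], [-2.8, -10.9, 95.0], [-2.7, -17.8, 95.0], [-2.5, -24.8, 95.0], [-2.3, -31.7, 95.0], [-1.7, -34.6, 95.1], [-0.7, -38.3, 95.1], [0.2, -42.2, 95.1], [0.7, -46.1, 95.1], [1.0, -50.0, 95.1], [0.9, -53.9, 95.1], [0.7, -57.8, 95.1], [0.1, -61.7, 95.1], [-0.7, -65.5, 95.1], [-1.8, -69.2, 95.1], [-3.1, -72.9, 95.1]]
[np.float64(-0.0), np.float64(-0.1), np.float64(-0.1), np.float64(-0.1), np.float64(-0.6), np.float64(-1.1), np.float64(-1.6), np.float64(-2.1), np.float64(-4.1), np.float64(-8.1), np.float64(-12.1), np.float64(-16.1), np.float64(-20.1), np.float64(-24.1), np.float64(-28.1), np.float64(-32.1), np.float64(-36.1), np.float64(-40.1), np.float64(-44.1)]
```

{"name": "step_arm", "arguments": {
  "dp": [
    [-1,-1,35],
    [-2,-2,65],
    [-3,-3,94],
    [-3,-4,95],
    [-3,-11,95],
    [-3,-18,95],
    [-3,-25,95],
    [-2,-32,95],
    [-2,-35,95],
    [-1,-38,95],
    [0,-42,95],
    [1,-46,95],
    [1,-50,95],
    [1,-54,95],
    [1,-58,95],
    [0,-62,95],
    [-1,-66,95],
    [-2,-69,95],
    [-3,-73,95]
  ],
  "twist": [0,0,0,0,-1,-1,-2,-2,-4,-8,-12,-16,-20,-24,-28,-32,-36,-40,-44],
  "grip": [0,0,0,0,0,0,0,0,0,0,0,0,0,0,0,0,0,0,0]
}}

```text
time: 15.55
tool_pos: [0.5225, 0.1618, 0.0108]
eef_rot: [-0.317, 0.949, 0.001, -0.004]
force: [-0.5, 0.9, 0.7]
width: -0.0003
```

```bash
python3 -c "
from h import *
p=robot.get_image('side');q=robot.get_image('wrist')
rows([(*kp(t),9,1) for t in range(48,89,4)]+[(*kp(90),9,1)]); print(robot.observe()['force'])
cv2.imwrite('pics/s9.png',np.hstack([cv2.resize(x,(400,266),interpolation=2) for x in (p['img'][180:320,150:360,::-1],q['img'][...,::-1])]))"
```

```text
corner-frame now [-114.112  -13.563   -2.377] z 0.010780403424086399 t 15.65
12
[[1.6, -2.7, 1.8], [2.6, -6.5, 1.8], [3.4, -10.3, 1.8], [4.0, -14.2, 1.8], [4.2, -18.1, 1.8], [4.2, -22.0, 1.7], [3.9, -25.9, 1.7], [3.4, -29.8, 1.7], [2.5, -33.6, 1.7], [1.4, -37.3, 1.7], [0.1, -41.0, 1.7], [-0.7, -42.8, 1.6]]
[np.float64(-364.2), np.float64(-368.2), np.float64(-372.2), np.float64(-376.2), np.float64(-380.2), np.float64(-384.2), np.float64(-388.2), np.float64(-392.2), np.float64(-396.2), np.float64(-400.2), np.float64(-404.2), np.float64(-406.2)]
[ 0.48848557 -0.12451604  0.3291006 ]
```

View pics/s9.png

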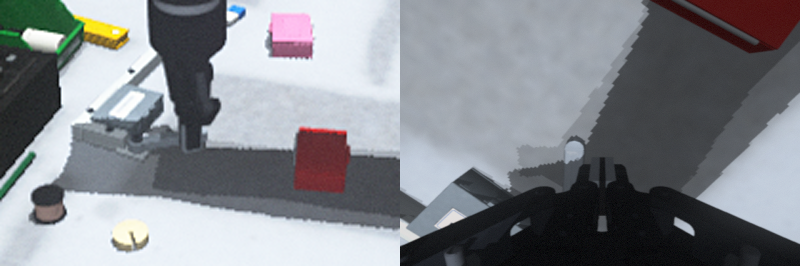

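The bar is turning with the finger on it. Continuing to shut (twist values modulo 360).

{"name": "step_arm", "arguments": {
  "dp": [
    [2,-3,2],
    [3,-6,2],
    [3,-10,2],
    [4,-14,2],
    [4,-18,2],
    [4,-22,2],
    [4,-26,2],
    [3,-30,2],
    [2,-34,2],
    [1,-37,2],
    [0,-41,2],
    [-1,-43,2],
    [-1,-43,2]
  ],
  "twist": [-4,-8,-12,-16,-20,-24,-28,-32,-36,-40,-44,-46,-46],
  "grip": [0,0,0,0,0,0,0,0,0,0,0,0,0]
}}

```text
time: 16.73
tool_pos: [0.5502, 0.1272, 0.0097]
eef_rot: [-0.66, 0.751, 0.001, -0.002]
force: [0.9, 0.4, -0.0]
width: -0.0001
```

```bash
python3 -c "
from h import *
rows([(*kp(90),9,1)]); print(robot.observe()['force'])"
```

```text
corner-frame now [-82.768 -44.119  -1.577] z 0.009699423403492946 t 16.7333
1
[[-0.1, 1.2, 0.7]]
[np.float64(-360.3)]
[ 0.88023328  0.40058357 -0.03672618]
```

{"name": "step_arm", "arguments": {
  "dp": [
    [0,-1,0],
    [0,-2,0],
    [0,-2,0],
    [0,-2,0]
  ],
  "twist": [0,0,0,0],
  "grip": [0,0,0,0]
}}

```text
time: 17.07
tool_pos: [0.5524, 0.127, 0.0099]
eef_rot: [-0.659, 0.752, 0.001, -0.002]
force: [0.4, 1.1, -0.3]
width: -0.0003
```

```bash
python3 -c "
from h import *
p=robot.get_image('side');q=robot.get_image('wrist')
cv2.imwrite('pics/s10.png',np.hstack([cv2.resize(x,(400,300),interpolation=2) for x in (p['img'][190:280,160:280,::-1],q['img'][...,::-1])]))"
```

```text
(no output)
```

View pics/s10.png

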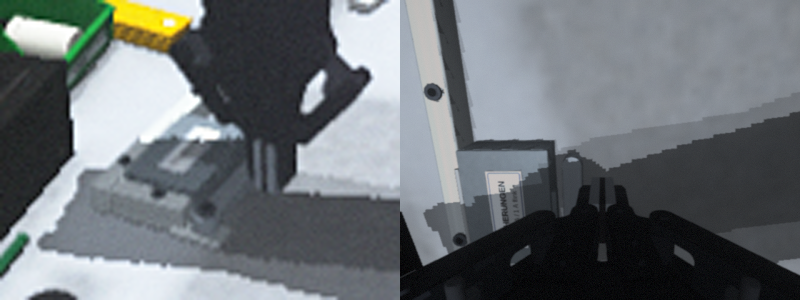

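The bar lies along the box front and is almost shut. Pushing on until the end stop is felt.

{"name": "step_arm", "arguments": {
  "dp": [
    [0,-1,0],
    [0,-2,0],
    [0,-3,0],
    [0,-3,0],
    [0,-3,0]
  ],
  "twist": [0,0,0,0,0],
  "grip": [0,0,0,0,0]
}}

```text
time: 17.58
tool_pos: [0.5534, 0.1268, 0.0095]
eef_rot: [-0.66, 0.752, 0.003, -0.004]
force: [-6.0, -0.4, 4.0]
width: -0.0002
```

The end stop is felt (6 N). Withdrawing the hand and checking.

{"name": "step_arm", "arguments": {
  "dp": [
    [0,8,0],
    [0,25,0],
    [0,30,-30],
    [0,30,-70],
    [0,60,-110],
    [0,100,-150],
    [0,140,-170],
    [0,170,-170],
    [0,170,-170],
    [0,170,-170]
  ],
  "twist": [0,0,0,0,0,0,0,0,0,0],
  "grip": [0,0,0,0,0,0,0,0,0,0]
}}

```text
time: 18.42
tool_pos: [0.3853, 0.1497, 0.1833]
eef_rot: [-0.66, 0.751, 0.001, -0.001]
force: [0.4, -0.2, 0.4]
width: -0.0001
```

```bash
python3 -c "
from h import *
P=boxfit(guess=(-26,-38,0)); print(robot.observe()['tool_pos'])
for n in P:
  for o in('keeper_pivot','keeper_tip'):
    for d in robot.spot_point(P[n],o)[:1]: w=ray(P[n],d['location'],.0125); print(n,o,round(d['p'],2),np.round((np.linalg.inv(C)@[*w[:2],1])[:2]*1000,1))
i=[P['side']['img'][190:280,160:280,::-1],P['top']['img'][125:200,195:295,::-1]]
cv2.imwrite('pics/s11.png',np.hstack([cv2.resize(x,(400,300),interpolation=2) for x in i]))
cv2.imwrite('pics/s11t.png',P['top']['img'][...,::-1])"
```

```text
top 0.81 746 corner mm [-27.2 -38.1] rel yaw -0.003 cost 9.5
side 0.96 661 corner mm [-21.9 -41.2] rel yaw -0.075 cost 123.5
[0.38698349 0.14885837 0.18032057]
top keeper_pivot 0.74 [-56.6   8.1]
top keeper_tip 0.76 [-57.2 -75.1]
side keeper_pivot 0.53 [-53.6   6.8]
```

View pics/s11.png

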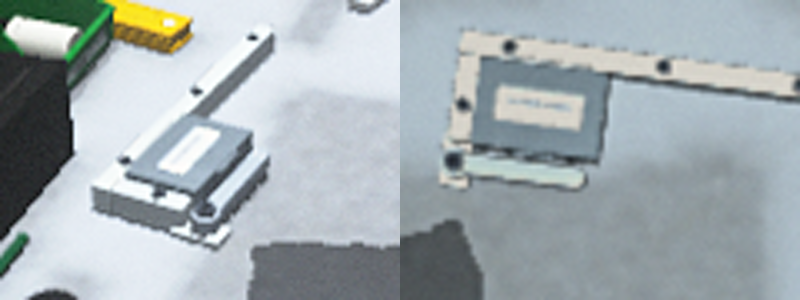

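View pics/s11t.png

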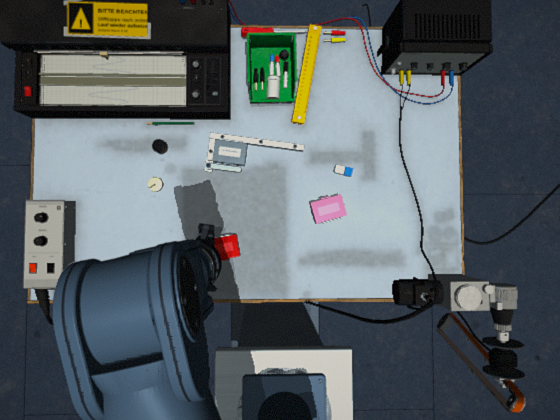

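```bash
python3 -c "
from h import *
s=robot.observe(); print(s['force'],s['time'],np.abs(s['joint_velocities']).max())
print(robot.sign_off())"
```

```text
[-0.51187257  0.2586454   0.57949374] 18.8167 0.005199574759294743
the job is handed in; nothing more can be done
None
```

I pushed the grey fuse box flush against both fences and swung the keeper shut across its front. I then took the hand well clear and handed the job in at about 18.8 s. `sign_off` gives no verdict, so I don't know how it was judged.

- **Box:** I pushed its front with two fingertips either side of the lip until it met the long fence at about 11 N. A side push with the closed fingers took it to the short fence at about 5.6 N. The last top-view fit puts it at x -27 mm, y -38 mm from the corner, within 0.005 rad of parallel and inside the limits.
- **Keeper:** I pushed the bar round with the closed fingers until it met its stop at about 6 N. In the top view its pivot and tip line up with the long fence to about 0.01 rad, so it stands at roughly 1.56 rad.
- **Bystanders:** the bobbin, weight and eraser looked unmoved in the final top picture.

Two checks disagreed:
- **Side-view fit:** the last one gave a poor fit for the box (x -22 mm, y -41 mm, -0.075 rad), because the fence and bar partly hid it. I trusted the top view, the enlarged picture and the contact forces instead.
- **Keeper stop:** the bar stopped about 4 mm further on than my position estimate predicted. I put that down to calibration and finger-thickness error, because the bar is parallel to the fence in the picture.

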